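# Take up the end float of a bamboo strip mill's roller shaft

### The arm

A 6-joint arm with a two-finger parallel gripper is mounted at the origin on the work surface. World frame = base frame: x ahead of the robot, y to its left, z up, the work surface at z = 0. Lengths are in m, angles in rad, forces in N, time in s.
With the tool pointing down it reaches from about 0.3 to 0.875 m from the base axis. Payload 6.4 kg.
Tool frame: the origin (TCP) lies midway between the tips of the shut fingers; the grasp point (between the pads) lies 19 mm behind it; y points along the fingers, x is the direction in which the jaws open and shut, and the axes are right-handed (so a half turn about y gives the same grasp; the last joint's range is limited). The gripper opens to 85 mm and grips with 20 to 120 N. Pads are 22 mm wide; open, the fingers measure 114 mm over their backs; the gripper's body (76 mm by 85 mm) begins 54 mm behind the grasp point. The pads swing forward as they close: fully open they stand 13 mm farther back than shut.
Start: joints at [0.999, 0.181, 1.607, -0, 1.354, -0.206], TCP at [0.206, 0.537, 0.231] pointing down, gripper open.
Joint ranges: [-2.99, 2.99], [-0.89, 2.07], [0.3, 2.58], [-1.14, 4.28], [0, 2.63], [-3.12, 3.12]. Speed limits (rad/s): [2.57, 2.57, 3.01, 3.14, 3.14, 3.14].

### API

Orientations are given as a unit quaternion [w, x, y, z].
In Python, from bench import ctrl gives the robot as it stands.
- The arm moves only by the tool step_arm, never from a script. Its argument "commands" is a list of rows, each a list of 7 numbers: the turn, a rotation vector about the tool's x, y, z in units of 6 degrees (1.0 is 6 degrees), then the shift along the tool's x, y, z in units of 30 mm (1.0 is 30 mm), then the opening, from 0 (shut) to 1 (fully open). A call has 1 to 10 rows; each row shifts and turns the commanded pose from where the row before left it, along the tool's axes as they then stand; what a row does not reach is not made up. A row lasts 1/10 s, in which the tool goes at most 50 mm and 8.59 degrees, less where a joint would pass 70% of its speed; a pose out of reach is approached as far as the arm can. A call with a number of a shift or a turn outside -1 to 1 is refused whole. A call with a gripper value outside its range is refused whole. The fingers move at their own pace and stop on an object; the grip force is fixed at half the most. Time passes only in rows, so rows that do not move let the fingers close. It gives the time, the measured TCP pose, the force and the opening at its end, in the units of the state.
- ctrl.get_obs(): the state, without advancing time (a new reading comes with each control period).
- ctrl.camera(name): name is "scene" or "top" or "wrist"; returns (picture, depth): 420x560x3 uint8, blue, green, red; 420x560 float32, m along the optical axis (not along the pixel's ray), 0 where there is no reading.
- ctrl.get_calibration(name): a dict with "intrinsics" (3x3 intrinsics, pixels), "R" (3x3) and "t" (3): a world point X has camera coordinates R X + t. Camera axes: x right, y down, z forward; pixel columns grow to the right and rows downward; lengths in m; the calibration is good to about 2 mm. The wrist camera is an equidistant fisheye: a pixel r from the principal point sees the ray r / f radians off the axis. A picture is of the moment at which its call begins: read the wrist's pose just before it. get_calibration takes no time and is no camera call; for the wrist camera it gives the pose at the moment of the call.
- ctrl.hand_in(): hands the job in, once; it reports no verdict.
Trained networks look in the newest picture that a camera, given by its name, has taken for a name from the list of things; names that differ only in an ending like _2 or _b are one class to them, and where a whole thing is asked for, a point or a joint stands for the part that bears it (a point fixed in the world has none). Each returns a list of dicts, best first, with "p" (0 to 1); they miss things now and then, are a little off and sometimes report something else, mostly with a low value. They report only what shows in the picture. A call takes as long as a camera call.
- ctrl.boxes_of(thing, camera): "point" ([x, y, z] in m, in the coordinates of the camera as it stood for that picture, good to about 4 mm: the middle of the surface that is visible of it).
- ctrl.silhouettes(thing, camera): "pixels" (420x560 bool, what is visible of it).
The state is a dict: "time_s": time; "q": joint angles; "dq": joint speeds; "joint_efforts": joint torques, N m; "eef_pos": TCP position; "eef_rot": TCP orientation; "wrist_force": force on the tool from outside, world axes, zero at the start; "torque": the same for the moment, N m; "opening": opening from 0.0 (shut) to 1.0 (fully open).
Only numpy, scipy, OpenCV 4.12 (cv2) and the standard library are available. Lean on these libraries where they do the work, as an engineer would, in place of code of your own. Each camera call takes 0.05 s, during which the arm holds its last target.

### The job

The roller shaft of the bamboo strip mill has too much end play: by its black hand knob push it in until you feel it come up against the stop hidden in the gear case, then pull it back out until its brass collar bears on the orange yoke, leaning only lightly on either stop (roughly 10 N of push or pull, and never 25 N on a stop). Then slide the yoke in by its tab so that about 4 mm of end float is left (2.5 to 5.5 mm will do), and last push the shaft firmly home again by the knob and let go, so that it stays home with that gap showing between collar and yoke. Leave the other things on the bench where they are.

Things in the scene. Friction and masses are not known exactly. Their poses are not given: they have to be found in the camera images.
- mill: Strip mill fixed to the table: base plate, green gear case 120 x 90 x 125 mm high, rollers to its -y side (160 mm high). Origin at table level under the shaft axis, in the plane of the case's +y face; +y is the shaft's outward direction (pull), -y inward (push), z up. Shaft axis 90 mm above the table. The base plate (15 mm thick) ends at y = 85 mm; the knob overhangs it.
- shaft: 16 mm steel shaft, slides only along the mill's y, 2.5 N drag, stays where left. Going in it meets an all but rigid stop hidden in the gear case; where cannot be seen and differs each time by up to 10 mm. It starts free, with 8 to 24 mm of float in all. To feel a stop put 5 to 10 N on it besides the drag for half a second. Origin on the axis, 34 mm inward of collar_face.
- knob_grip (a point): Centre of the black spool-shaped hand knob on the shaft's end, on the shaft axis, 82 mm outward of collar_face: a waist 28 mm thick and 40 mm long (along y) between two discs 44 mm across, so that it can be pinched from above with the fingers on either side (closing along the mill's x). Free space all round it.
- collar_face (a point): Centre of the outer (+y) face of the brass collar on the shaft, 40 mm across and 8 mm thick, between the gear case and the yoke. Moves with the shaft.
- yoke: Orange forked stop that slides along the mill's y with 12 N of friction and stays where left: two cheeks 10 mm thick straddle the shaft outside the collar. Slid inward with the shaft against it, it takes the shaft along. End float = gap between collar and yoke while the shaft is fully home. Origin on the axis, 34 mm inward of yoke_face.
- yoke_face (a point): Point on the shaft axis in the plane of the yoke's inner face, which the collar meets; its y axis is the mill's y. The gap is how far it lies outward of collar_face. Moves with the yoke.
- tab_grip (a point): Where to take the yoke's upright tab: 100 mm to the mill's -x side of the shaft axis, 7 mm outward of yoke_face, 102 mm above the table; the tab is 24 mm (x) by 14 mm (y), its top at 120 mm; 50 mm are free either side of it in x.
- bushing: Bystander: brass bushing 24 mm across, 16 mm high, on the mill's base plate.
- slat: Bystander: bamboo slat 120 x 22 x 5 mm on the mill's infeed plate.
- basket: Bystander: round lidded woven basket, 156 mm across, 78 mm high.
- core: Bystander: cardboard tube, 64 mm across, 85 mm high.
- mallet: Bystander: hammer lying on the table.
- brush: Bystander: brush lying on the table.
- cup: Bystander: white cup, 76 mm across, 75 mm high.

How it is judged:
On the way, in this order (a step that is already met when the one before it is completed fails the run):
1. the shaft is pushed in against its hidden stop (at least 4 N on the stop, for 0.2 s) (contact force between shaft_c0 and endstop_c0 above 4 N), for 0.2 s.
2. the shaft is pulled out so that its collar bears on the yoke (at least 3 N, for 0.2 s) (contact force between shaft and yoke above 3 N), for 0.2 s.
3. the shaft is pushed home again (at least 4 N on the hidden stop, for 0.2 s) with a gap of 2.5 to 5.5 mm between collar and yoke (contact force between shaft_c0 and endstop_c0 above 4 N and y of collar_face in the frame of yoke_face between -0.0055 and -0.0025 m), for 0.2 s.
At the end, for the whole second after the job is handed in: The shaft is left home with 2.5 to 5.5 mm between collar face and yoke face; shaft and yoke are at rest (y of collar_face in the frame of yoke_face between -0.0055 and -0.0025 m and linear speed of each of shaft, yoke below 0.005 m/s); the robot touches nothing.
It fails at once if more than 25 N on the hidden stop (contact force between shaft_c0 and endstop_c0 above 25 N).
It fails at once if more than 25 N between collar and yoke (contact force between shaft and yoke above 25 N).
It fails at once if a bystander is moved by more than 30 mm (distance of any of bushing, slat, basket, core, mallet, brush, cup from where it was at the start of the episode above 0.03 m).
It also fails if it takes over 72 s, if anything falls off the work surface, if the arm or the gripper's body presses on something with over 40 N, if the wrist force passes 120 N, or if a joint passes its speed limit or range.

## Working session

There is one attempt and no reset: what is moved stays moved. The work goes in short steps, Python scripts to look and compute and a tool call to move; the robot and the scene stay as the last step left them, time stands still between calls to the robot, and variables do not carry over. Pictures are saved under pics/ and viewed, and the job is handed in when it is done.

Besides the shell and the picture viewer there is one more tool, called after "Emit:" as a command line: name --pt "numbers of a row" for each row, then --argument value for the rest. step_arm: Moves the arm, as the interface text tells. Its arguments: {"type":"object","properties":{"commands":{"type":"array"}},"required":["commands"]}

```bash
mkdir -p pics; ls; cat > h.py <<'E'
import numpy as np, cv2
from bench import ctrl
def w(cam,p):
    c=ctrl.get_calibration(cam); return np.array(c["R"]).T@(np.array(p)-np.array(c["t"]))
E
python3 - <<'E'
from h import *
o=ctrl.get_obs();print(o)
for c in("scene","top"):
    im,d=ctrl.camera(c);cv2.imwrite(f"pics/{c}0.png",im);np.save(f"{c}0d.npy",d)
    for t in("knob_grip","collar_face","yoke","tab_grip","mill","shaft"):
        try:
            for r in ctrl.boxes_of(t,c)[:2]: print(c,t,round(r["p"],2),w(c,r["point"]).round(4))
        except Exception as e: print(c,t,e)
print(ctrl.get_obs()["time_s"])
E
```

```text
pics
{'time_s': 0.0, 'q': array([ 9.98694933e-01,  1.81560454e-01,  1.60800578e+00, -2.62122705e-05,
        1.35378710e+00, -2.06308346e-01]), 'dq': array([-6.53355829e-04,  2.45366103e-04, -1.01723639e-03,  1.00538983e-03,
       -5.20880948e-05,  1.60025382e-03]), 'joint_efforts': array([-3.49046240e-04, -4.44903338e+01, -3.51318777e+01, -4.79693263e-04,
        9.56637698e-03,  1.85026573e-05]), 'eef_pos': array([0.20536306, 0.53648675, 0.23037431]), 'eef_rot': array([-0.58234984,  0.58284699,  0.40015194, -0.4012935 ]), 'wrist_force': array([-0.38400116, -0.08686064,  0.53233944]), 'torque': array([-0.01063728, -0.01641019, -0.00197348]), 'opening': 0.9984814698647478}
scene knob_grip 0.6 [0.5937 0.0017 0.0981]
scene knob_grip 0.58 [ 0.4674 -0.2426  0.0842]
scene collar_face 0.79 [ 0.5891 -0.0006  0.1013]
scene yoke 0.66 [ 0.5578 -0.0373  0.0725]
scene tab_grip 0.85 [ 0.5638 -0.0401  0.0714]
scene tab_grip 0.49 [0.5912 0.0035 0.0982]
scene mill 0.61 [ 0.5978 -0.1876  0.0858]
scene shaft 0.72 [0.594  0.0032 0.1005]
top knob_grip 0.89 [0.579  0.0062 0.1015]
top collar_face 0.75 [0.4348 0.4333 0.0738]
top collar_face 0.73 [ 0.5611 -0.1682  0.0814]
top yoke 0.66 [ 0.5369 -0.0288  0.0322]
top tab_grip 0.71 [ 0.5356 -0.0351  0.0339]
top mill 0.6 [ 0.5615 -0.1673  0.0811]
top shaft 0.75 [0.576  0.0098 0.105 ]
0.7
```

View pics/scene0.png

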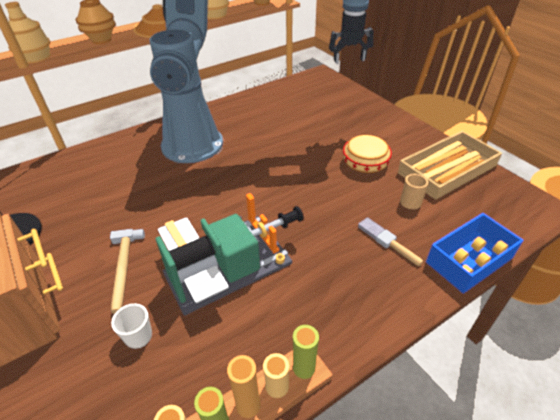

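View pics/top0.png

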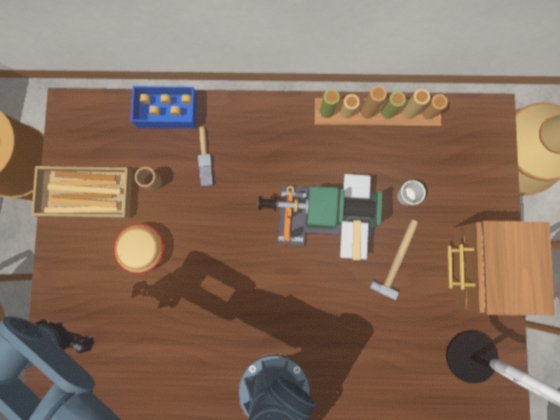

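The mill lies with its shaft pointing to world +y: in the top picture the black knob is at about (265,203), the orange yoke at (290,215) and the green case at (322,207). The yoke tab is on the robot's side. Next I'll fit the mill's pose by colour and depth.

```bash
cat >> h.py <<'E'
def cloud(cam,d):
    c=ctrl.get_calibration(cam);K=np.array(c["intrinsics"]);v,u=np.mgrid[0:d.shape[0],0:d.shape[1]]
    P=np.stack([(u-K[0,2])/K[0,0]*d,(v-K[1,2])/K[1,1]*d,d],-1)
    return (P-np.array(c["t"]))@np.array(c["R"])
E
python3 - <<'E'
from h import *
for cam in("scene","top"):
    im=cv2.imread(f"pics/{cam}0.png");d=np.load(f"{cam}0d.npy");P=cloud(cam,d)
    hsv=cv2.cvtColor(im,cv2.COLOR_BGR2HSV);H,S,V=hsv[...,0],hsv[...,1],hsv[...,2]
    near=(d>0)&(abs(P[...,0]-.58)<.16)&(P[...,1]>-.3)&(P[...,1]<.12)
    print(cam,ctrl.get_calibration(cam)["intrinsics"][0][0], d[200,290])
    for n,m in(("green",(H>60)&(H<95)&(S>100)),("orange",(H<16)&(S>210)&(V>180)),("dark",(V<45)&(P[...,2]>.06)&(P[...,1]>-.02))):
        q=P[m&near&(P[...,2]>.02)]
        print(n,len(q),np.percentile(q,[2,50,98],axis=0).round(4).tolist() if len(q) else 0)
        if n=="green":
            t=q[abs(q[:,2]-.125)<.006]; print(" top",len(t),t[:,2].mean(), cv2.minAreaRect((t[:,:2]*1000).astype(np.float32)))
    x0,y0=(220,170) if cam=="top" else (150,180)
    cv2.imwrite(f"pics/{cam}0z.png",cv2.resize(im[y0:y0+90 if cam=="top" else y0+120,x0:x0+(180 if cam=="top" else 160)],None,fx=4.4,fy=4.4,interpolation=cv2.INTER_CUBIC))
E
```

```text
scene 406.9870977775087 1.2590176
green 1914 [[0.528, -0.2968, 0.0328], [0.6058, -0.1515, 0.1226], [0.6387, -0.1035, 0.1586]]
 top 1108 0.12314311886438889 ((578.875, -147.59095764160156), (96.46414184570312, 115.70611572265625), 86.33741760253906)
orange 198 [[0.4844, -0.0456, 0.0275], [0.5677, -0.0391, 0.0686], [0.6183, -0.0305, 0.1166]]
dark 123 [[0.5709, 0.0023, 0.0777], [0.5975, 0.033, 0.0971], [0.6076, 0.0512, 0.1077]]
top 447.58015813597484 1.3799516
green 0 0
 top 0 nan ((0.0, 0.0), (0.0, 0.0), 0.0)
orange 0 0
dark 0 0<stdin>:11: RuntimeWarning: Mean of empty slice.
  ret = ret.dtype.type(ret / rcount)
```

View pics/top0z.png

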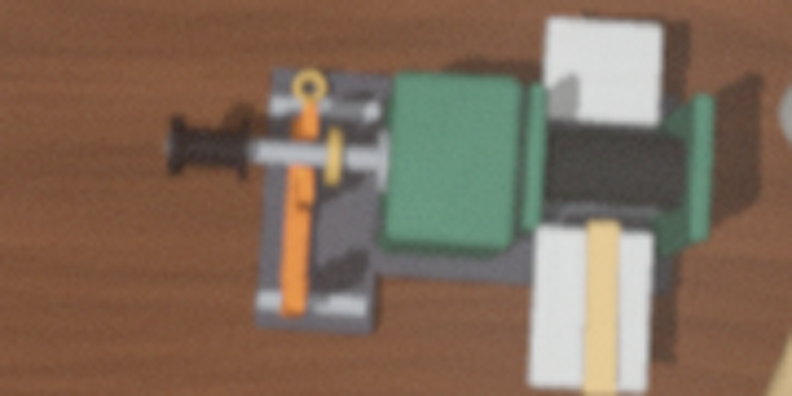

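View pics/scene0z.png

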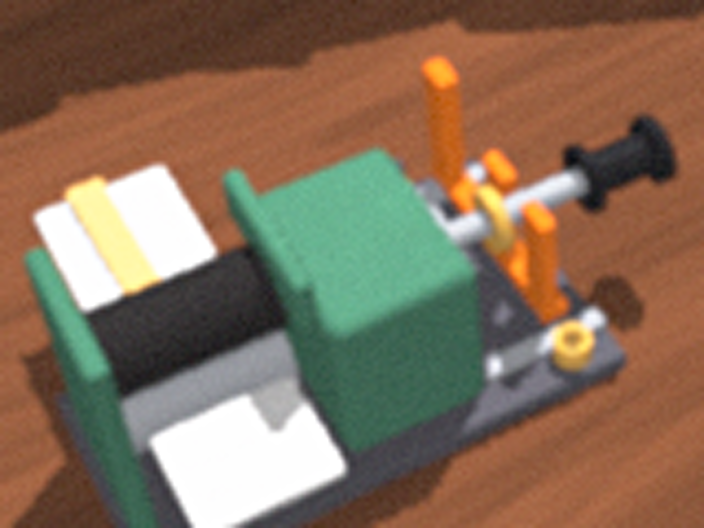

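```bash
python3 - <<'E'
from h import *
for cam in("scene","top"):
    im=cv2.imread(f"pics/{cam}0.png");d=np.load(f"{cam}0d.npy");P=cloud(cam,d)
    hsv=cv2.cvtColor(im,cv2.COLOR_BGR2HSV);H,S,V=[hsv[...,i].astype(int) for i in range(3)]
    near=(d>0)&(abs(P[...,0]-.58)<.16)&(P[...,1]>-.3)&(P[...,1]<.12)
    print(cam,near.sum(), P[207,322] if cam=="top" else P[250,240], hsv[207,322],hsv[215,290], hsv[203,266])
    g=(H>60)&(H<95)&(S>70)&near
    o=(H<18)&(S>190)&(V>150)&near&(P[...,2]>.02)
    k=(V<75)&near&(P[...,2]>.06)&(P[...,1]>-.03)
    t=P[g&(abs(P[...,2]-.124)<.008)]
    if len(t)>3:
        t=t[t[:,2]<.13]; print("casetop",len(t),cv2.minAreaRect((t[:,:2]*1000).astype(np.float32)),t[:,1].max(),np.percentile(t[:,1],[1,99]))
    q=P[k]; print("knob",len(q),np.percentile(q,[2,50,98],axis=0).round(4).tolist() if len(q) else 0)
    q=P[o]; print("orange",len(q),np.percentile(q,[2,50,98],axis=0).round(4).tolist() if len(q) else 0)
    tb=P[o&(P[...,0]<.525)&(P[...,2]>.06)]; print("tab",len(tb),np.percentile(tb,[2,50,98],axis=0).round(4).tolist() if len(tb) else 0)
    m=near&(P[...,2]>.08)&(P[...,2]<.112)&(P[...,1]<.06)&(P[...,1]>-.1)&(P[...,0]>.54)&~o&~g
    q=P[m]; 
    if len(q)>10: 
        f=cv2.fitLine(q[:,:2].astype(np.float32),cv2.DIST_HUBER,0,.001,.001).ravel(); print("axis",len(q),f,"yaw deg",np.degrees(np.arctan2(f[0],f[1])),"x at y=0",f[2]-f[3]*f[0]/f[1])
E
```

```text
scene 15496 [ 0.63617991 -0.14855738  0.12307724] [ 11 153 162] [98 18 56] [ 10 151 155]
casetop 1215 ((574.5078735351562, -196.72373962402344), (200.31552124023438, 120.05339050292969), 86.34796905517578) -0.09576180091111315 [-0.19078326 -0.09846918]
knob 251 [[0.57, 0.0021, 0.0764], [0.594, 0.029, 0.0994], [0.6065, 0.0531, 0.1106]]
orange 408 [[0.4734, -0.0458, 0.0265], [0.5634, -0.0388, 0.07], [0.6182, -0.0284, 0.1176]]
tab 120 [[0.4718, -0.0395, 0.0627], [0.4923, -0.037, 0.0936], [0.497, -0.0266, 0.1185]]
axis 577 [ 0.08119939  0.9966979   0.58906233 -0.00860059] yaw deg 4.65751 x at y=0 0.589763
top 12528 [ 0.57098993 -0.13433196  0.12757811] [ 74  74 149] [ 14 158 189] [ 3 41 69]
casetop 987 ((574.9971923828125, -136.43797302246094), (84.83708953857422, 114.68299865722656), 87.92090606689453) -0.09252566750377572 [-0.17705813 -0.09550231]
knob 139 [[0.5695, 0.007, 0.094], [0.5835, 0.0326, 0.1032], [0.5993, 0.057, 0.1129]]
orange 0 0
tab 0 0
axis 435 [ 0.03667612  0.9993272   0.5799925  -0.0164185 ] yaw deg 2.1018584 x at y=0 0.580595
```

```bash
cat >> h.py <<'E'
from scipy.spatial.transform import Rotation as Rn
def toolR():
    o=ctrl.get_obs();q=o["eef_rot"];return o,Rn.from_quat([q[1],q[2],q[3],q[0]])
def plan(target,yaw):
    # tool y down, tool x along mill x (yaw=mill yaw about z, rad) or opposite, whichever nearer
    o,R=toolR(); best=None
    for s in(1,-1):
        xm=s*np.array([np.cos(yaw),np.sin(yaw),0]);y=np.array([0,0,-1.]);M=np.stack([xm,y,np.cross(xm,y)],1)
        rv=(R.inv()*Rn.from_matrix(M)).as_rotvec(degrees=True)
        if best is None or np.linalg.norm(rv)<np.linalg.norm(best[0]): best=(rv,M)
    dp=np.array(target)-o["eef_pos"]
    print("t",o["time_s"],"pos",o["eef_pos"].round(4),"F",o["wrist_force"].round(2))
    print("R\n",R.as_matrix().round(3)); print("turn units",(best[0]/6).round(2)," shift in final tool axes (units)",(best[1].T@dp/.03).round(2),"in present",(R.as_matrix().T@dp/.03).round(2)); print(best[1].round(3))
E
python3 - <<'E'
from h import *
plan([.585,.03,.2],np.radians(-3))
E
```

```text
t 0.7 pos [0.2057 0.537  0.2313] F [-1.01 -0.67  0.21]
R
 [[ 0.358  0.    -0.934]
 [ 0.934  0.     0.358]
 [ 0.    -1.    -0.   ]]
turn units [-0.   12.01  0.  ]  shift in final tool axes (units) [ 13.51   1.04 -16.21] in present [-11.26   1.04 -17.85]
[[ 0.999  0.     0.052]
 [-0.052  0.     0.999]
 [ 0.    -1.     0.   ]]
```

Emit:
step_arm --pt "0 0 0 -0.6 0.05 -0.95 1" --pt "0 0 0 -0.6 0.05 -0.95 1" --pt "0 0 0 -0.6 0.05 -0.95 1" --pt "0 0 0 -0.6 0.05 -0.95 1" --pt "0 0 0 -0.6 0.05 -0.95 1" --pt "0 0 0 -0.6 0.05 -0.95 1" --pt "0 0 0 -0.6 0.05 -0.95 1" --pt "0 0 0 -0.6 0.05 -0.95 1" --pt "0 0 0 -0.6 0.05 -0.95 1" --pt "0 0 0 -0.6 0.05 -0.95 1"

```text
time_s: 1.7
eef_pos: [0.4082, 0.2658, 0.2165]
eef_rot: [-0.583, 0.583, 0.401, -0.401]
wrist_force: [-0.7, 0.6, 0.1]
opening: 0.996
```

Emit:
step_arm --pt "0 1 0 0 0 0 1" --pt "0 1 0 0 0 0 1" --pt "0 1 0 0 0 0 1" --pt "0 1 0 0 0 0 1" --pt "0 1 0 0 0 0 1" --pt "0 1 0 0 0 0 1" --pt "0 1 0 0 0 0 1" --pt "0 1 0 0 0 0 1" --pt "0 1 0 0 0 0 1" --pt "0 1 0 0 0 0 1"

```text
time_s: 2.7
eef_pos: [0.4075, 0.267, 0.2164]
eef_rot: [0.705, -0.705, -0.054, 0.054]
wrist_force: [-0.2, 0.1, 0.9]
opening: 1.002
```

```bash
python3 - <<'E'
from h import *
plan([.585,.03,.2],np.radians(-3))
E
```

```text
t 2.7 pos [0.4075 0.267  0.2164] F [-0.22  0.1   0.88]
R
 [[ 0.988  0.    -0.153]
 [ 0.153  0.     0.988]
 [ 0.    -1.     0.   ]]
turn units [-0.    1.97  0.  ]  shift in final tool axes (units) [ 6.32  0.55 -7.58] in present [ 4.64  0.55 -8.71]
[[ 0.999  0.     0.052]
 [-0.052  0.     0.999]
 [ 0.    -1.     0.   ]]
```

Emit:
step_arm --pt "0 1 0 0 0 0 1" --pt "0 1 0 0 0 0 1" --pt "0 0 0 0.8 0 -0.95 1" --pt "0 0 0 0.8 0 -0.95 1" --pt "0 0 0 0.8 0 -0.95 1" --pt "0 0 0 0.8 0 -0.95 1" --pt "0 0 0 0.8 0 -0.95 1" --pt "0 0 0 0.8 0 -0.95 1" --pt "0 0 0 0.8 0 -0.95 1" --pt "0 0 0 0.8 0 -0.95 1"

```text
time_s: 3.7
eef_pos: [0.5882, 0.028, 0.2164]
eef_rot: [0.707, -0.707, 0.018, -0.018]
wrist_force: [0.9, -0.0, -0.8]
opening: 0.999
```

```bash
cat > wr.py <<'E'
from h import *
import sys
n=sys.argv[1]
c=ctrl.get_calibration("wrist");im,d=ctrl.camera("wrist");cv2.imwrite(f"pics/{n}.png",im)
np.savez(f"{n}.npz",d=d,K=c["intrinsics"],R=c["R"],t=c["t"])
R=np.array(c["R"]);t=np.array(c["t"]);print("cam at",(-R.T@t).round(3),"axis",R[2].round(3),np.array(c["intrinsics"]).round(1).tolist())
for th in sys.argv[2:]:
    for r in ctrl.boxes_of(th,"wrist")[:2]: print(th,round(r["p"],2),(R.T@(np.array(r["point"])-t)).round(4))
plan([.585,.03,.2],np.radians(-3))
E
python3 wr.py w1 knob_grip collar_face tab_grip yoke
```

```text
cam at [0.593 0.097 0.36 ] axis [-0.014 -0.27  -0.963] [[325.2, 0.0, 277.9], [0.0, 325.2, 207.3], [0.0, 0.0, 1.0]]
knob_grip 0.93 [0.5836 0.0141 0.1043]
collar_face 0.67 [ 0.5613 -0.0309  0.0611]
collar_face 0.59 [0.5851 0.0153 0.1039]
tab_grip 0.63 [ 0.5602 -0.0322  0.0617]
yoke 0.64 [ 0.5577 -0.0284  0.0614]
t 3.95 pos [0.587  0.0295 0.216 ] F [-0.14  0.28 -0.41]
R
 [[ 0.999 -0.001  0.052]
 [-0.052  0.     0.999]
 [-0.001 -1.     0.   ]]
turn units [-0.    0.   -0.01]  shift in final tool axes (units) [-0.07  0.53  0.01] in present [-0.07  0.53  0.01]
[[ 0.999  0.     0.052]
 [-0.052  0.     0.999]
 [ 0.    -1.     0.   ]]
```

View pics/w1.png

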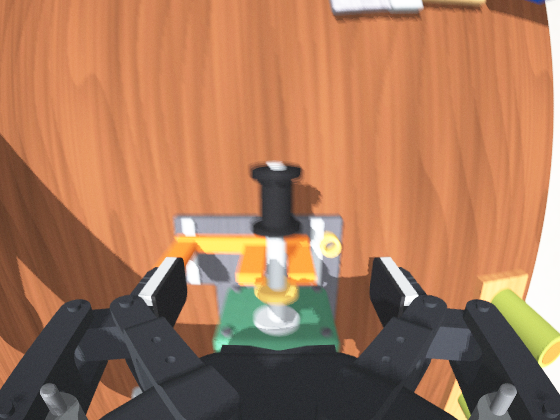

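The wrist view shows the knob at (276,200), the yoke cheeks at (255,265) and (300,265), the collar at (277,291) and the tab at (180,248). The shaft looks parallel to the tool's z. I'll measure these with the fisheye model.

```bash
cat >> h.py <<'E'
def fray(K,u,v):
    x,y=u-K[0,2],v-K[1,2];r=np.hypot(x,y)+1e-9;th=r/K[0,0];s=np.sin(th)/r
    return np.stack([x*s,y*s,np.cos(th)],-1)
def wcloud(n):
    z=np.load(f"{n}.npz");d=z["d"];v,u=np.mgrid[0:d.shape[0],0:d.shape[1]].astype(float)
    r=fray(z["K"],u,v);P=r/r[...,2:]*d[...,None];return (P-z["t"])@z["R"]
def onaxisplane(n,u,v,axis_z):
    z=np.load(f"{n}.npz");r=fray(z["K"],np.array(float(u)),np.array(float(v)))@z["R"];C=-z["R"].T@z["t"];return C+r*(axis_z-C[2])/r[2]
E
cat > an.py <<'E'
from h import *
import sys
n=sys.argv[1];P=wcloud(n);im=cv2.imread(f"pics/{n}.png")
hsv=cv2.cvtColor(im,cv2.COLOR_BGR2HSV);H,S,V=[hsv[...,i].astype(int) for i in range(3)]
ok=(abs(P[...,0]-.56)<.13)&(P[...,1]>-.2)&(P[...,1]<.09)&(P[...,2]>.02)&(P[...,2]<.14)
k=ok&(V<70)&(P[...,2]>.065)&(P[...,1]>-.03);q=P[k];print("knob",len(q),np.percentile(q,[1,50,99],axis=0).round(4).tolist())
top=q[q[:,2]>np.percentile(q[:,2],70)]
f=cv2.fitLine(q[:,:2].astype(np.float32),cv2.DIST_HUBER,0,.001,.001).ravel();print("knob line",f.round(4),np.degrees(np.arctan2(f[0],f[1])))
o=ok&(H<18)&(S>170)&(V>130);tb=P[o&(P[...,0]<.525)&(P[...,2]>.05)];print("tab",len(tb),np.percentile(tb,[1,50,99],axis=0).round(4).tolist())
ttop=tb[tb[:,2]>.113];print("tabtop",len(ttop),np.percentile(ttop,[1,50,99],axis=0).round(4).tolist() if len(ttop) else 0)
ch=P[o&(P[...,0]>.53)&(P[...,2]>.09)];print("cheeks",len(ch),np.percentile(ch,[1,50,99],axis=0).round(4).tolist())
co=P[ok&(H>18)&(H<32)&(S>110)&(P[...,0]<.615)&(P[...,2]>.09)];print("collar",len(co),np.percentile(co,[1,50,99],axis=0).round(4).tolist())
crop=im[150:360,150:360];cv2.imwrite(f"pics/{n}z.png",cv2.resize(crop,None,fx=2.8,fy=2.8,interpolation=cv2.INTER_CUBIC))
E
python3 an.py w1
```

```text
knob 2087 [[0.5701, 0.0043, 0.0883], [0.5883, 0.0285, 0.104], [0.606, 0.0592, 0.1128]]
knob line [0.0174 0.9998 0.588  0.0297] 0.99801105
tab 338 [[0.4762, -0.0355, 0.0508], [0.4901, -0.024, 0.0688], [0.4953, -0.0228, 0.1]]
tabtop 0 0
cheeks 436 [[0.5536, -0.0526, 0.0901], [0.5971, -0.0337, 0.0987], [0.6165, -0.031, 0.1061]]
collar 817 [[0.5511, -0.0601, 0.0927], [0.5789, -0.0518, 0.1055], [0.6134, -0.0322, 0.1108]]
```

View pics/w1z.png

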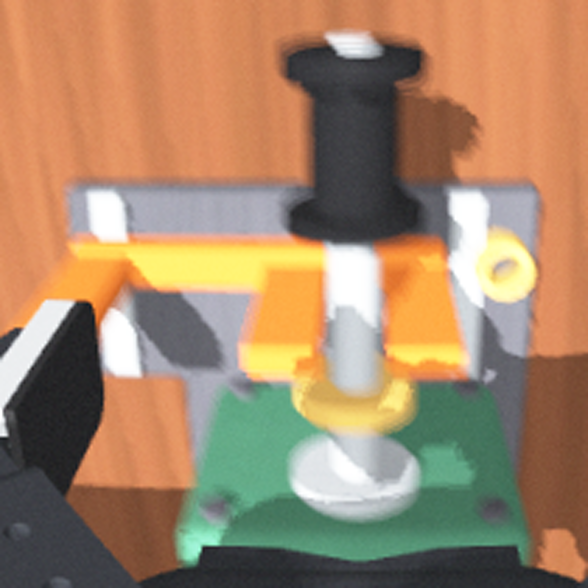

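```bash
python3 - <<'E'
from h import *
for u,v in((355,42),(356,130),(354,300),(357,440)):
    print(onaxisplane("w1",150+u/2.8,150+v/2.8,.09).round(4))
# base plate edges, case top
P=wcloud("w1")
for n,(a,b) in {"plateL":((75,186)),"plateR":((532,186))}.items(): print(n,P[int(150+b/2.8)+2,int(150+a/2.8)].round(4))
print("plate ",onaxisplane("w1",150+72/2.8,150+184/2.8,.015).round(4),onaxisplane("w1",150+537/2.8,150+184/2.8,.015).round(4))
E
```

```text
[0.5899 0.0583 0.09  ]
[0.5888 0.0312 0.09  ]
[ 0.5853 -0.0253  0.09  ]
[ 0.5835 -0.0795  0.09  ]
plateL [ 0.4705 -0.0062  0.0155]
plateR [ 0.6573 -0.0159  0.014 ]
plate  [ 0.4703 -0.0036  0.015 ] [ 0.6591 -0.0129  0.015 ]
```

Emit:
step_arm --pt "0 0 0 0.05 0.9 0.05 1" --pt "0 0 0 0 0.9 0 1" --pt "0 0 0 0 0.9 0 1" --pt "0 0 0 0 0.9 0 1" --pt "0 0 0 0 0.8 0 1" --pt "0 0 0 0 0.4 0 1" --pt "0 0 0 0 0 0 1"

```text
time_s: 4.65
eef_pos: [0.5871, 0.0319, 0.0706]
eef_rot: [0.707, -0.707, 0.019, -0.017]
wrist_force: [-0.2, -0.5, -0.3]
opening: 1.001
```

```bash
python3 wr.py w2
```

```text
cam at [0.592 0.101 0.214] axis [-0.017 -0.27  -0.963] [[325.2, 0.0, 277.9], [0.0, 325.2, 207.3], [0.0, 0.0, 1.0]]
t 4.7 pos [0.5884 0.0316 0.0722] F [0.64 0.26 1.22]
R
 [[ 0.999 -0.001  0.051]
 [-0.051  0.     0.999]
 [-0.001 -1.     0.   ]]
turn units [-0.    0.02 -0.01]  shift in final tool axes (units) [-0.11 -4.26 -0.06] in present [-0.12 -4.26 -0.06]
[[ 0.999  0.     0.052]
 [-0.052  0.     0.999]
 [ 0.    -1.     0.   ]]
```

View pics/w2.png

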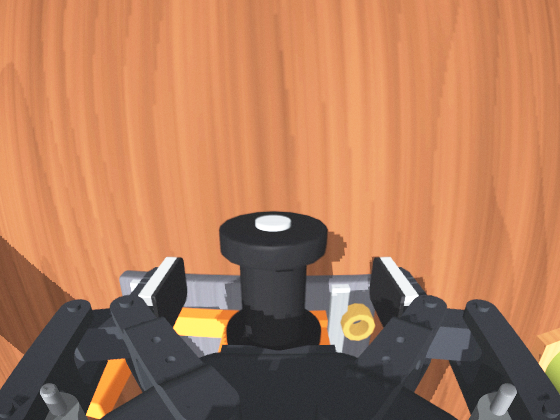

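Emit:
step_arm --pt "0 0 0 -0.04 0 0 1" --pt "0 0 0 0 0 0 0" --pt "0 0 0 0 0 0 0" --pt "0 0 0 0 0 0 0" --pt "0 0 0 0 0 0 0" --pt "0 0 0 0 0 0 0" --pt "0 0 0 0 0 0 0" --pt "0 0 0 0 0 0 0"

```text
time_s: 5.5
eef_pos: [0.5849, 0.031, 0.0726]
eef_rot: [0.707, -0.707, 0.02, -0.016]
wrist_force: [-13.2, -0.0, 12.7]
opening: 0.311
```

Emit:
step_arm --pt "0 0 0 0 0 0 0" --pt "0 0 0 0 0 0 0"

```text
time_s: 5.7
eef_pos: [0.585, 0.031, 0.0726]
eef_rot: [0.707, -0.707, 0.02, -0.016]
wrist_force: [-13.9, 0.1, 12.5]
opening: 0.308
```

Emit:
step_arm --pt "0 0 0 0 0 -0.03 0"

```text
time_s: 5.8
eef_pos: [0.5849, 0.0307, 0.0726]
eef_rot: [0.707, -0.706, 0.02, -0.016]
wrist_force: [-13.3, 4.0, 12.6]
opening: 0.309
```

Emit:
step_arm --pt "0 0 0 0 0 -0.03 0"

```text
time_s: 5.9
eef_pos: [0.5849, 0.03, 0.0726]
eef_rot: [0.707, -0.706, 0.02, -0.016]
wrist_force: [-12.6, 4.1, 12.9]
opening: 0.305
```

Emit:
step_arm --pt "0 0 0 -0.04 -0.03 0 0" --pt "0 0 0 0 0 0 0"

```text
time_s: 6.1
eef_pos: [0.5848, 0.0298, 0.0727]
eef_rot: [0.707, -0.707, 0.019, -0.017]
wrist_force: [-5.7, 2.5, 3.3]
opening: 0.31
```

Emit:
step_arm --pt "0 0 0 0 0 -0.03 0" --pt "0 0 0 0 0 0 0"

```text
time_s: 6.3
eef_pos: [0.5848, 0.0288, 0.0727]
eef_rot: [0.707, -0.707, 0.02, -0.017]
wrist_force: [-7.6, 2.8, 3.6]
opening: 0.306
```

Emit:
step_arm --pt "0 0 0 -0.03 -0.01 -0.03 0" --pt "0 0 0 0 0 0 0"

```text
time_s: 6.5
eef_pos: [0.5847, 0.0277, 0.0728]
eef_rot: [0.707, -0.707, 0.019, -0.018]
wrist_force: [-3.2, 3.5, -3.2]
opening: 0.306
```

Emit:
step_arm --pt "0 0 0 0 0 -0.04 0" --pt "0 0 0 0 0 0 0"

```text
time_s: 6.7
eef_pos: [0.5847, 0.0275, 0.0728]
eef_rot: [0.708, -0.706, 0.019, -0.018]
wrist_force: [-1.8, 7.5, -3.4]
opening: 0.305
```

Emit:
step_arm --pt "0 0 0 0 0 -0.04 0" --pt "0 0 0 0 0 0 0"

```text
time_s: 6.9
eef_pos: [0.5847, 0.0275, 0.0728]
eef_rot: [0.708, -0.705, 0.019, -0.018]
wrist_force: [-0.3, 12.1, -2.8]
opening: 0.306
```

The push-in stop is at about y = 0.0275. I'll hold there for half a second.

Emit:
step_arm --pt "0 0 0 0 0 0 0" --pt "0 0 0 0 0 0 0" --pt "0 0 0 0 0 0 0" --pt "0 0 0 0 0 0 0"

```text
time_s: 7.3
eef_pos: [0.5847, 0.0275, 0.0728]
eef_rot: [0.708, -0.706, 0.019, -0.018]
wrist_force: [-0.4, 12.0, -3.2]
opening: 0.309
```

Emit:
step_arm --pt "0 0 0 0 0 0.04 0" --pt "0 0 0 0 0 0.04 0" --pt "0 0 0 0 0 0.04 0" --pt "0 0 0 0 0 0.04 0"

```text
time_s: 7.7
eef_pos: [0.5848, 0.029, 0.0728]
eef_rot: [-0.707, 0.707, -0.019, 0.018]
wrist_force: [-3.0, -2.8, -5.8]
opening: 0.308
```

Emit:
step_arm --pt "0 0 0 0 0 0.04 0" --pt "0 0 0 0 0 0.04 0" --pt "0 0 0 0 0 0 0"

```text
time_s: 8.0
eef_pos: [0.585, 0.0321, 0.0728]
eef_rot: [-0.707, 0.707, -0.019, 0.018]
wrist_force: [-4.3, -1.9, -7.0]
opening: 0.308
```

Emit:
step_arm --pt "0 0 0 0 0 0.04 0" --pt "0 0 0 0 0 0.04 0" --pt "0 0 0 0 0 0 0"

```text
time_s: 8.3
eef_pos: [0.5851, 0.0346, 0.0728]
eef_rot: [0.707, -0.707, 0.019, -0.018]
wrist_force: [-5.4, -1.7, -8.3]
opening: 0.308
```

Emit:
step_arm --pt "0 0 0 -0.03 0.02 0.03 0" --pt "0 0 0 0 0 0.03 0" --pt "0 0 0 0 0 0 0"

```text
time_s: 8.6
eef_pos: [0.5852, 0.0364, 0.0728]
eef_rot: [0.707, -0.707, 0.018, -0.018]
wrist_force: [-3.3, -2.1, -8.7]
opening: 0.308
```

Emit:
step_arm --pt "0 0 0 0 0 0.03 0" --pt "0 0 0 0 0 0.03 0" --pt "0 0 0 0 0 0 0"

```text
time_s: 8.9
eef_pos: [0.5853, 0.0383, 0.0729]
eef_rot: [0.707, -0.707, 0.018, -0.018]
wrist_force: [-2.3, -2.6, -10.2]
opening: 0.305
```

Emit:
step_arm --pt "0 0 0 0 0 0.03 0" --pt "0 0 0 0 0 0 0"

```text
time_s: 9.1
eef_pos: [0.5853, 0.0392, 0.0729]
eef_rot: [0.707, -0.707, 0.018, -0.018]
wrist_force: [-1.6, -2.2, -10.2]
opening: 0.311
```

Emit:
step_arm --pt "0 0 0 0 0.02 0.03 0" --pt "0 0 0 0 0 0.03 0" --pt "0 0 0 0 0 0 0"

```text
time_s: 9.4
eef_pos: [0.5854, 0.0404, 0.0728]
eef_rot: [-0.707, 0.707, -0.018, 0.018]
wrist_force: [-4.9, -3.9, -4.7]
opening: 0.303
```

Emit:
step_arm --pt "0 0 0 0 0 0.03 0" --pt "0 0 0 0 0 0.03 0" --pt "0 0 0 0 0 0 0"

```text
time_s: 9.7
eef_pos: [0.5854, 0.0404, 0.0728]
eef_rot: [-0.706, 0.708, -0.018, 0.018]
wrist_force: [-5.2, -11.1, -4.6]
opening: 0.305
```

Emit:
step_arm --pt "0 0 0 0 0 0.03 0" --pt "0 0 0 0 0 0 0"

```text
time_s: 9.9
eef_pos: [0.5855, 0.0408, 0.0728]
eef_rot: [-0.705, 0.708, -0.018, 0.018]
wrist_force: [-5.9, -13.5, -4.2]
opening: 0.307
```

Emit:
step_arm --pt "0 0 0 0 0 -0.02 0" --pt "0 0 0 0 0 0 0" --pt "0 0 0 0 0 0 0" --pt "0 0 0 0 0 0 0"

```text
time_s: 10.3
eef_pos: [0.5854, 0.0408, 0.0728]
eef_rot: [-0.706, 0.708, -0.018, 0.018]
wrist_force: [-5.1, -10.8, -4.3]
opening: 0.304
```

```bash
python3 wr.py w3
```

```text
cam at [0.59  0.111 0.216] axis [-0.014 -0.273 -0.962] [[325.2, 0.0, 277.9], [0.0, 325.2, 207.3], [0.0, 0.0, 1.0]]
t 10.35 pos [0.5854 0.0408 0.0728] F [ -5.89 -11.23  -3.32]
R
 [[ 0.999 -0.     0.052]
 [-0.052 -0.003  0.999]
 [-0.    -1.    -0.003]]
turn units [ 0.03  0.01 -0.  ]  shift in final tool axes (units) [ 0.   -4.24 -0.36] in present [ 0.   -4.24 -0.38]
[[ 0.999  0.     0.052]
 [-0.052  0.     0.999]
 [ 0.    -1.     0.   ]]
```

View pics/w3.png

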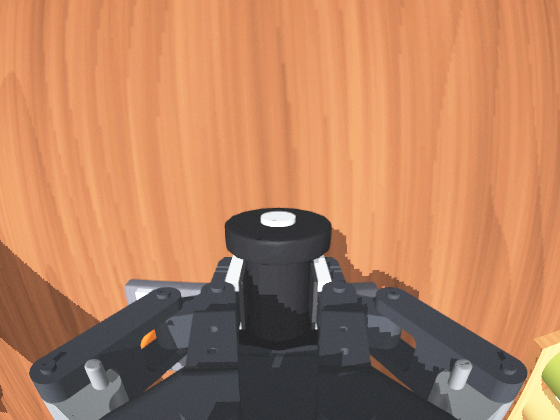

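The float measures about 13.2 mm (TCP y from 0.0275 to 0.0407), so the yoke has to go in by about 9.2 mm. I'll unload the knob, release it and move to the tab.

Emit:
step_arm --pt "0 0 0 -0.03 0.01 -0.06 0" --pt "0 0 0 0 0 0 0"

```text
time_s: 10.55
eef_pos: [0.5854, 0.0408, 0.0728]
eef_rot: [-0.707, 0.707, -0.018, 0.019]
wrist_force: [-0.5, -3.7, -4.6]
opening: 0.304
```

Emit:
step_arm --pt "0 0 0 0 0 0 1" --pt "0 0 0 0 0 0 1" --pt "0 0 0 0 0 0 1" --pt "0 0 0 0 0 0 1" --pt "0 0 0 0 0 0 1" --pt "0 0 0 0 -0.8 0 1" --pt "0 0 0 0 -0.9 0 1" --pt "0 0 0 0 -0.9 0 1" --pt "0 0 0 0 -0.9 0.3 1" --pt "0 0 0 -1 -0.5 0.5 1"

```text
time_s: 11.55
eef_pos: [0.559, 0.0658, 0.1952]
eef_rot: [-0.707, 0.707, -0.017, 0.021]
wrist_force: [-0.8, 0.3, 1.2]
opening: 1.001
```

Emit:
step_arm --pt "0 0 0 -0.8 0 0.3 1" --pt "0 0 0 -0.8 0 0 1" --pt "0 0 0 0 0 0 1"

```text
time_s: 11.85
eef_pos: [0.5058, 0.0791, 0.1919]
eef_rot: [0.707, -0.707, 0.018, -0.017]
wrist_force: [0.8, -0.3, 1.1]
opening: 1.0
```

```bash
python3 wr.py w4 tab_grip yoke; python3 an.py w4
```

```text
cam at [0.511 0.148 0.335] axis [-0.015 -0.27  -0.963] [[325.2, 0.0, 277.9], [0.0, 325.2, 207.3], [0.0, 0.0, 1.0]]
tab_grip 0.84 [ 0.526  -0.0283  0.0646]
yoke 0.94 [ 0.5271 -0.0253  0.0653]
t 12.0 pos [0.509  0.0781 0.1924] F [ 0.42 -0.53 -0.9 ]
R
 [[ 0.999  0.001  0.052]
 [-0.052 -0.     0.999]
 [ 0.001 -1.    -0.   ]]
turn units [0.   0.01 0.01]  shift in final tool axes (units) [ 2.61 -0.25 -1.47] in present [ 2.61 -0.25 -1.47]
[[ 0.999  0.     0.052]
 [-0.052  0.     0.999]
 [ 0.    -1.     0.   ]]
knob 2228 [[0.5648, 0.0162, 0.0747], [0.5785, 0.0528, 0.1024], [0.6048, 0.0705, 0.1124]]
knob line [0.292  0.9564 0.579  0.044 ] 16.97674
tab 1078 [[0.4719, -0.0281, 0.0518], [0.4836, -0.0232, 0.0898], [0.495, -0.0218, 0.1189]]
tabtop 118 [[0.4712, -0.0339, 0.113], [0.4847, -0.0234, 0.1163], [0.495, -0.0219, 0.1199]]
cheeks 555 [[0.5475, -0.0418, 0.0902], [0.561, -0.0321, 0.1024], [0.5953, -0.0296, 0.1064]]
collar 545 [[0.4727, -0.0491, 0.093], [0.5695, -0.0418, 0.1097], [0.5927, -0.0231, 0.1215]]
```

View pics/w4.png

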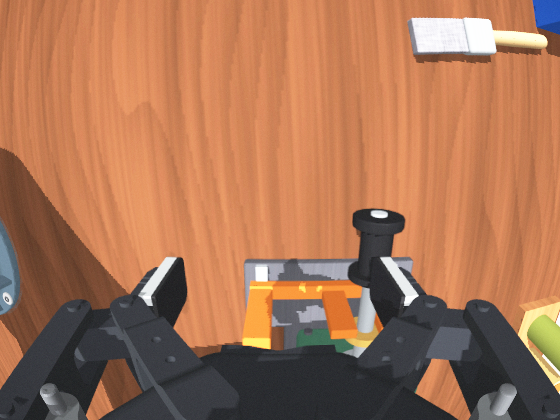

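Emit:
step_arm --pt "0 0 0 -0.6 0 -0.9 0.7" --pt "0 0 0 0 0 -0.9 0.7" --pt "0 0 0 0 0 -0.9 0.7" --pt "0 0 0 0 0 -0.93 0.7" --pt "0 0 0 0 0.9 0 0.7" --pt "0 0 0 0 0 0 0.7" --pt "0 0 0 0 0 0 0.7"

```text
time_s: 12.7
eef_pos: [0.4847, -0.0297, 0.1647]
eef_rot: [0.707, -0.707, 0.019, -0.018]
wrist_force: [0.2, -0.1, -0.4]
opening: 0.7
```

```bash
python3 wr.py w5; python3 an.py w5
```

```text
cam at [0.49  0.04  0.308] axis [-0.016 -0.27  -0.963] [[325.2, 0.0, 277.9], [0.0, 325.2, 207.3], [0.0, 0.0, 1.0]]
t 12.75 pos [ 0.4852 -0.0296  0.1654] F [-0.51 -0.01  0.74]
R
 [[ 0.999 -0.     0.051]
 [-0.051  0.     0.999]
 [-0.    -1.     0.   ]]
turn units [-0.    0.01 -0.  ]  shift in final tool axes (units) [ 3.22 -1.15  2.16] in present [ 3.22 -1.15  2.16]
[[ 0.999  0.     0.052]
 [-0.052  0.     0.999]
 [ 0.    -1.     0.   ]]
knob 2782 [[0.5637, 0.0148, 0.088], [0.5772, 0.0433, 0.1023], [0.6023, 0.0691, 0.1128]]
knob line [0.1988 0.98   0.5769 0.0423] 11.465132
tab 777 [[0.4721, -0.0268, 0.052], [0.4835, -0.0234, 0.0913], [0.4944, -0.0226, 0.1185]]
tabtop 89 [[0.4712, -0.0314, 0.1133], [0.4848, -0.0235, 0.1162], [0.4945, -0.0226, 0.1191]]
cheeks 530 [[0.547, -0.0414, 0.0902], [0.5925, -0.0333, 0.0981], [0.6158, -0.0302, 0.1052]]
collar 1686 [[0.4717, -0.0469, 0.0943], [0.5518, -0.0342, 0.1063], [0.6138, -0.0233, 0.1217]]
```

View pics/w5.png

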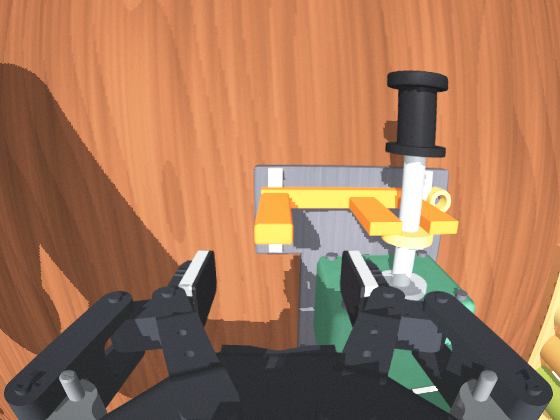

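The tab is at (275,217), centred between the fingers, with the collar against the yoke at (407,240). I'll descend and close.

Emit:
step_arm --pt "0 0 0 -0.04 0.9 0 0.7" --pt "0 0 0 0 0.9 0 0.7" --pt "0 0 0 0 0.6 0 0.7" --pt "0 0 0 0 0.3 0 0.7" --pt "0 0 0 0 0 0 0.7"

```text
time_s: 13.25
eef_pos: [0.4833, -0.0291, 0.0837]
eef_rot: [0.707, -0.707, 0.018, -0.018]
wrist_force: [-0.1, -0.9, -0.2]
opening: 0.698
```

Emit:
step_arm --pt "0 0 0 0 0 0 0" --pt "0 0 0 0 0 0 0" --pt "0 0 0 0 0 0 0" --pt "0 0 0 0 0 0 0" --pt "0 0 0 0 0 0 0" --pt "0 0 0 0 0 0 0" --pt "0 0 0 0 0 0 0"

```text
time_s: 13.95
eef_pos: [0.4816, -0.0295, 0.0851]
eef_rot: [-0.707, 0.707, -0.019, 0.017]
wrist_force: [-12.0, -0.4, 13.2]
opening: 0.271
```

Emit:
step_arm --pt "0 0 0 0 0 0 0"

```text
time_s: 14.05
eef_pos: [0.4816, -0.0295, 0.0851]
eef_rot: [-0.707, 0.707, -0.019, 0.017]
wrist_force: [-12.6, 0.2, 13.2]
opening: 0.271
```

Emit:
step_arm --pt "0 0 0 -0.05 -0.04 0 0" --pt "0 0 0 0 0 0 0"

```text
time_s: 14.25
eef_pos: [0.4816, -0.0295, 0.0853]
eef_rot: [-0.707, 0.707, -0.018, 0.018]
wrist_force: [-0.9, -0.5, -3.9]
opening: 0.27
```

Emit:
step_arm --pt "0 0 0 0 0 -0.05 0" --pt "0 0 0 0 0 -0.05 0" --pt "0 0 0 0 0 -0.05 0" --pt "0 0 0 0 0 -0.05 0" --pt "0 0 0 0 0 0 0" --pt "0 0 0 0 0 0 0"

```text
time_s: 14.85
eef_pos: [0.4813, -0.0327, 0.0853]
eef_rot: [0.709, -0.705, 0.018, -0.018]
wrist_force: [1.0, 13.5, 1.1]
opening: 0.268
```

Emit:
step_arm --pt "0 0 0 0 0 -0.05 0" --pt "0 0 0 0 0 0 0"

```text
time_s: 15.05
eef_pos: [0.4813, -0.0341, 0.0853]
eef_rot: [0.709, -0.705, 0.018, -0.018]
wrist_force: [0.4, 14.5, 0.4]
opening: 0.27
```

Emit:
step_arm --pt "0 0 0 0 0 -0.05 0" --pt "0 0 0 0 0 -0.05 0" --pt "0 0 0 0 0 -0.04 0" --pt "0 0 0 0 0 0 0" --pt "0 0 0 0 0 0 0"

```text
time_s: 15.55
eef_pos: [0.481, -0.0383, 0.0853]
eef_rot: [0.709, -0.705, 0.018, -0.018]
wrist_force: [1.2, 14.1, 1.2]
opening: 0.272
```

Emit:
step_arm --pt "0 0 0 0 0 -0.015 0" --pt "0 0 0 0 0 0 0" --pt "0 0 0 0 0 0 0"

```text
time_s: 15.85
eef_pos: [0.481, -0.0387, 0.0853]
eef_rot: [0.709, -0.705, 0.019, -0.018]
wrist_force: [0.9, 13.6, 0.7]
opening: 0.273
```

Emit:
step_arm --pt "0 0 0 0 0 0.05 0" --pt "0 0 0 0 0 0.04 0" --pt "0 0 0 0 0 0 0"

```text
time_s: 16.15
eef_pos: [0.4811, -0.0386, 0.0853]
eef_rot: [0.707, -0.707, 0.019, -0.018]
wrist_force: [-3.2, 2.6, 2.2]
opening: 0.269
```

Release, rise, and go back over the knob.

Emit:
step_arm --pt "0 0 0 0 0 0 0.7" --pt "0 0 0 0 0 0 0.7" --pt "0 0 0 0 0 0 0.7" --pt "0 0 0 0 0 0 0.7" --pt "0 0 0 0 -0.8 0 0.7" --pt "0 0 0 0 -0.9 0 0.7" --pt "0 0 0 0 -0.9 0 0.7" --pt "0 0 0 0 -0.9 0 0.8" --pt "0 0 0 0.8 -0.4 0.5 1" --pt "0 0 0 0.8 0 0.5 1"

```text
time_s: 17.15
eef_pos: [0.5332, -0.012, 0.2054]
eef_rot: [-0.706, 0.707, -0.017, 0.021]
wrist_force: [0.1, -0.2, -0.1]
opening: 0.998
```

Emit:
step_arm --pt "0 0 0 0.8 0 0.5 1" --pt "0 0 0 0.8 0 0.5 1" --pt "0 0 0 0 0 0.2 1" --pt "0 0 0 0 0 0 1" --pt "0 0 0 0 0 0 1"

```text
time_s: 17.65
eef_pos: [0.5799, 0.0218, 0.2019]
eef_rot: [-0.707, 0.707, -0.019, 0.018]
wrist_force: [0.1, -0.3, -0.1]
opening: 1.0
```

```bash
python3 wr.py w6; python3 an.py w6
```

```text
cam at [0.585 0.091 0.345] axis [-0.015 -0.27  -0.963] [[325.2, 0.0, 277.9], [0.0, 325.2, 207.3], [0.0, 0.0, 1.0]]
t 17.7 pos [0.5799 0.0216 0.202 ] F [ 0.58 -0.6  -0.15]
R
 [[ 0.999 -0.001  0.052]
 [-0.052 -0.     0.999]
 [-0.001 -1.    -0.   ]]
turn units [ 0.    0.   -0.01]  shift in final tool axes (units) [0.15 0.07 0.29] in present [0.15 0.07 0.29]
[[ 0.999  0.     0.052]
 [-0.052  0.     0.999]
 [ 0.    -1.     0.   ]]
knob 2773 [[0.5659, 0.0054, 0.0845], [0.5868, 0.0316, 0.1034], [0.6062, 0.0612, 0.1126]]
knob line [0.0403 0.9992 0.5861 0.0323] 2.3114836
tab 332 [[0.472, -0.0442, 0.0502], [0.4927, -0.033, 0.0638], [0.4948, -0.0315, 0.0904]]
tabtop 0 0
cheeks 902 [[0.5491, -0.0519, 0.0903], [0.5934, -0.0429, 0.1044], [0.6156, -0.0393, 0.1065]]
collar 566 [[0.5478, -0.0597, 0.0922], [0.5798, -0.0522, 0.1057], [0.6138, -0.0404, 0.1108]]
```

View pics/w6.png

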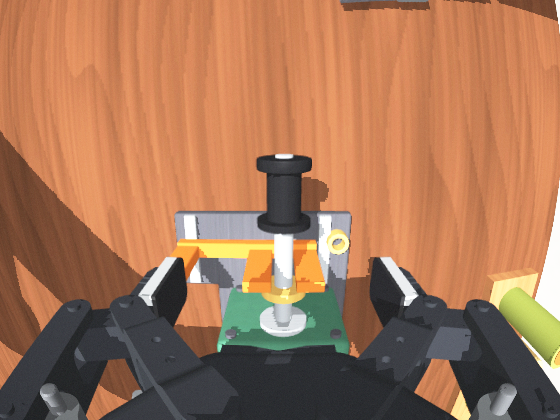

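Emit:
step_arm --pt "0 0 0 0.15 0.3 0.34 1" --pt "0 0 0 0 0.9 0 1" --pt "0 0 0 0 0.9 0 1" --pt "0 0 0 0 0.9 0 1" --pt "0 0 0 0 0.8 0 1" --pt "0 0 0 0 0.4 0 1" --pt "0 0 0 0 0.1 0 1" --pt "0 0 0 0 0 0 1"

```text
time_s: 18.5
eef_pos: [0.5859, 0.032, 0.0733]
eef_rot: [0.707, -0.707, 0.018, -0.018]
wrist_force: [0.2, -0.3, 0.4]
opening: 0.998
```

Emit:
step_arm --pt "0 0 0 0 0 0 0" --pt "0 0 0 0 0 0 0" --pt "0 0 0 0 0 0 0" --pt "0 0 0 0 0 0 0" --pt "0 0 0 0 0 0 0" --pt "0 0 0 0 0 0 0" --pt "0 0 0 0 0 0 0" --pt "0 0 0 0 0 0 0" --pt "0 0 0 0 0 0 0"

```text
time_s: 19.4
eef_pos: [0.585, 0.032, 0.0741]
eef_rot: [-0.707, 0.707, -0.019, 0.018]
wrist_force: [-5.6, 0.2, 9.1]
opening: 0.308
```

Emit:
step_arm --pt "0 0 0 -0.02 -0.03 0.04 0" --pt "0 0 0 0 0 0.02 0" --pt "0 0 0 0 0 0 0" --pt "0 0 0 0 0 0 0"

```text
time_s: 19.8
eef_pos: [0.5849, 0.032, 0.0743]
eef_rot: [-0.706, 0.708, -0.019, 0.018]
wrist_force: [-2.7, -7.9, 1.2]
opening: 0.313
```

Emit:
step_arm --pt "0 0 0 0 0 -0.04 0" --pt "0 0 0 0 0 -0.04 0" --pt "0 0 0 0 0 -0.04 0" --pt "0 0 0 0 0 0 0"

```text
time_s: 20.2
eef_pos: [0.5849, 0.0306, 0.0742]
eef_rot: [0.707, -0.707, 0.018, -0.018]
wrist_force: [-1.4, 2.8, 2.9]
opening: 0.307
```

Emit:
step_arm --pt "0 0 0 0 0 -0.04 0" --pt "0 0 0 0 0 -0.03 0" --pt "0 0 0 0 0 0 0"

```text
time_s: 20.5
eef_pos: [0.5848, 0.0281, 0.0742]
eef_rot: [0.707, -0.707, 0.018, -0.018]
wrist_force: [-3.8, 2.8, 5.1]
opening: 0.306
```

Emit:
step_arm --pt "0 0 0 0 0 -0.03 0" --pt "0 0 0 0 0 0 0"

```text
time_s: 20.7
eef_pos: [0.5847, 0.0279, 0.0742]
eef_rot: [0.707, -0.706, 0.018, -0.018]
wrist_force: [-2.6, 5.3, 5.4]
opening: 0.303
```

Emit:
step_arm --pt "0 0 0 0 0 -0.03 0" --pt "0 0 0 0 0 0 0"

```text
time_s: 20.9
eef_pos: [0.5847, 0.0278, 0.0742]
eef_rot: [0.708, -0.706, 0.018, -0.018]
wrist_force: [-3.4, 8.8, 5.7]
opening: 0.313
```

Emit:
step_arm --pt "0 0 0 0 0 -0.02 0" --pt "0 0 0 0 0 0 0"

```text
time_s: 21.1
eef_pos: [0.5847, 0.0279, 0.0742]
eef_rot: [0.708, -0.706, 0.018, -0.018]
wrist_force: [-2.0, 11.5, 5.0]
opening: 0.309
```

The float came out at 32.0 − 27.9 = 4.1 mm. I'll hold the push, unload and release.

Emit:
step_arm --pt "0 0 0 0 0 -0.01 0" --pt "0 0 0 0 0 0 0" --pt "0 0 0 0 0 0 0" --pt "0 0 0 0 0 0 0" --pt "0 0 0 0 0 0 0" --pt "0 0 0 0 0 0 0"

```text
time_s: 21.7
eef_pos: [0.5847, 0.0279, 0.0742]
eef_rot: [0.708, -0.706, 0.018, -0.018]
wrist_force: [-2.6, 12.1, 5.5]
opening: 0.305
```

Emit:
step_arm --pt "0 0 0 -0.01 -0.02 0.05 0" --pt "0 0 0 0 0 0.03 0" --pt "0 0 0 0 0 0 0"

```text
time_s: 22.0
eef_pos: [0.5847, 0.0279, 0.0743]
eef_rot: [0.707, -0.707, 0.018, -0.018]
wrist_force: [0.2, 3.8, -2.0]
opening: 0.306
```

Emit:
step_arm --pt "0 0 0 0 0 0 1" --pt "0 0 0 0 0 0 1" --pt "0 0 0 0 0 0 1" --pt "0 0 0 0 0 0 1" --pt "0 0 0 0 0 0 1" --pt "0 0 0 0 0 0 1"

```text
time_s: 22.6
eef_pos: [0.5847, 0.0277, 0.0748]
eef_rot: [-0.707, 0.707, -0.018, 0.018]
wrist_force: [0.1, 0.6, -0.5]
opening: 0.999
```

Emit:
step_arm --pt "0 0 0 0 -0.8 0 1" --pt "0 0 0 0 -0.9 0 1" --pt "0 0 0 0 -0.9 0 1" --pt "0 0 0 0 -0.9 0 1" --pt "0 0 0 0 -0.8 0 1" --pt "0 0 0 0 0 0 1" --pt "0 0 0 0 0 0 1"

```text
time_s: 23.3
eef_pos: [0.5848, 0.0278, 0.2038]
eef_rot: [-0.707, 0.707, -0.018, 0.019]
wrist_force: [0.6, -0.5, -0.3]
opening: 0.999
```

```bash
python3 wr.py w7; python3 an.py w7
```

```text
cam at [0.589 0.097 0.347] axis [-0.013 -0.27  -0.963] [[325.2, 0.0, 277.9], [0.0, 325.2, 207.3], [0.0, 0.0, 1.0]]
t 23.35 pos [0.584  0.0279 0.2027] F [ 0.38 -0.21 -0.87]
R
 [[ 0.999 -0.001  0.052]
 [-0.052  0.     0.999]
 [-0.001 -1.     0.   ]]
turn units [-0.    0.01 -0.01]  shift in final tool axes (units) [0.03 0.09 0.07] in present [0.03 0.09 0.07]
[[ 0.999  0.     0.052]
 [-0.052  0.     0.999]
 [ 0.    -1.     0.   ]]
knob 2772 [[0.5656, 0.0014, 0.0811], [0.5868, 0.0278, 0.1032], [0.6057, 0.057, 0.1128]]
knob line [0.0412 0.9992 0.5861 0.0287] 2.3609478
tab 155 [[0.4785, -0.0433, 0.0503], [0.4936, -0.0338, 0.0615], [0.4948, -0.032, 0.0781]]
tabtop 0 0
cheeks 819 [[0.5491, -0.0517, 0.0903], [0.5945, -0.0426, 0.1033], [0.6157, -0.0392, 0.1066]]
collar 713 [[0.5479, -0.0634, 0.0915], [0.5791, -0.0558, 0.1053], [0.6088, -0.0402, 0.1111]]
```

View pics/w7z.png

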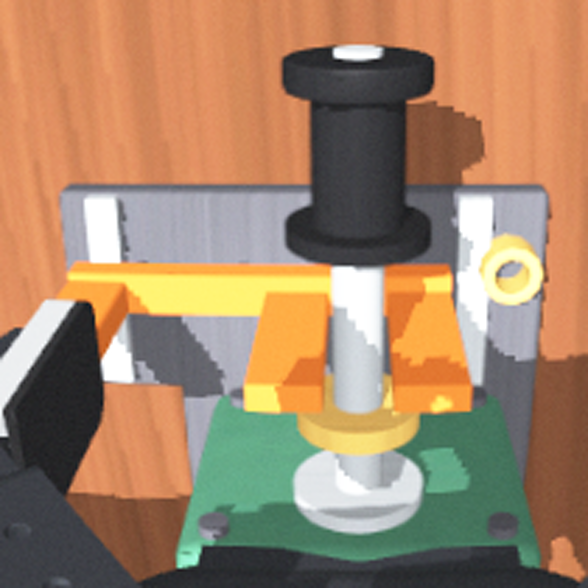

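The knob sits 4 mm further in than when the collar was on the yoke (image y 0.0612 to 0.0570), and the yoke hasn't moved. The gripper is clear, so I'm handing in.

```bash
python3 -c "
from bench import ctrl
print(ctrl.hand_in())"
```

```text
the job is handed in; nothing more can be done
None
```

The job is handed in after about 23 s: the shaft is home with about 4.1 mm of float, inside the 2.5 to 5.5 mm allowed. No verdict was reported.

1. **Finding the stops:** I pushed the shaft in by the knob to the hidden stop, with about 12 N at the wrist including drag. I then pulled it out until the collar bore on the yoke, peaking at about 13.5 N at the wrist. The float measured about 13.2 mm.
2. **Setting the yoke:** I slid the yoke in 9.2 mm by its tab. A light pull at the knob then found it again at TCP y = 32.0 mm.
3. **Pushing home:** I pushed the shaft to the stop at y = 27.9 mm, held it at about 12 N, unloaded and released. These two readings give the 4.1 mm.

**Checks:** The last wrist picture agrees: the knob is about 4.2 mm further in than when the collar was on the yoke, and the yoke moved less than 0.3 mm. The gripper was open and well clear of the mill. All contact forces stayed below 25 N by the wrist readings. I touched no bystanders, though I did not take a final overview picture to confirm their positions.

**Disagreements:**
- During the first pull the shaft crept about 0.4 mm at about 13 N, probably the yoke slipping slightly. I measured the float after that, so it is included.
- The hidden stop read 27.5 mm the first time and 27.9 mm the second, because I took a fresh grip on the knob in between.

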